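Finish the packing crib and draw the sprung pointer out over it

TASK

Finish the packing crib on the check stand: lay the two wooden slats from the bench as its third layer, crosswise to the layer below, one along each side so that they are flush with the ends of the slats under them. Then draw the stand's sprung pointer rod out by its grip until its length mark has just come out of the barrel mouth, so that the point stands over the middle of the crib, and finish while holding it there: do not let go. Leave the crib's other slats in place and the other tools on the bench alone.

Things in the scene. Friction and masses are not known exactly. Their poses are not given: they have to be found in the camera images.
- stand: fixed check stand: dark steel base plate 10 mm thick, 150 x 150 mm under the wooden crib, with a grey column and horizontal barrel at one end (y -251 to -125 mm, up to 120 mm high). Origin on the bench under the crib's centre; z up, y the way the rod is drawn out, over the crib; x across. Crib's first layer: two slats screwed down along y at x = -47 and 47 mm, top 28 mm up
- place_1 (a point): where the centre of one third-layer slat belongs: x = -47 mm, y = 0 in the stand's frame, 55 mm above the bench; the slat runs along the stand's y, its underside at 46 mm, its top at 64 mm
- place_2 (a point): where the centre of the other third-layer slat belongs: x = +47 mm, y = 0, 55 mm above the bench, parallel to the first; either slat may go to either place
- barrel_mouth (a point): centre of the round front face of the barrel (29 mm across), from which the rod comes out; 99 mm above the bench
- rod (a joint): how far the pointer rod is drawn out, m: 0 = fully in, where its spring always returns it; 0.060 = the length mark (black ring 3 mm wide on the 10 mm steel rod, hidden in the barrel at the start) has just come wholly out of the barrel mouth; end stop at 0.090. The spring pulls back with about 3 N at 0 and 9 N at the mark
- rod_grip (a point): centre of the rod's black ribbed round grip, 20 mm in diameter and 35 mm long, axis horizontal along the stand's y, 99 mm above the bench; it moves with the rod. On the grip's outer end is a steel flange 30 mm in diameter and 5 mm thick, that fingers can catch behind
- rod_point (a point): tip of the rod's steel cone, 37.5 mm beyond the grip's centre; with the rod at its mark it stands over the crib's centre, 35 mm above the third layer
- slat_1_mid (a point): plain light wooden slat, 22 mm wide, 120 mm long, 18 mm high, 40 g; one of the two that lie on the bench at the start. This point is its centre, 9 mm above its underside; its y axis runs along its length, z up
- slat_2_mid (a point): plain light wooden slat, 22 mm wide, 120 mm long, 18 mm high, 40 g; the other of the two that lie on the bench at the start. This point is its centre, 9 mm above its underside; its y axis runs along its length, z up
- cross_1_mid (a point): plain light wooden slat, 22 mm wide, 120 mm long, 18 mm high, 40 g; lies loose in the crib's second layer, along the stand's x, its top 46 mm above the bench, the one nearer the column (y = -47 mm). This point is its centre, 9 mm above its underside; its y axis runs along its length, z up
- cross_2_mid (a point): plain light wooden slat, 22 mm wide, 120 mm long, 18 mm high, 40 g; lies loose in the crib's second layer, along the stand's x, its top 46 mm above the bench, the one farther from the column (y = +47 mm). This point is its centre, 9 mm above its underside; its y axis runs along its length, z up
- slat_1: the same slat as slat_1_mid; origin at the centre of its underside
- slat_2: the same slat as slat_2_mid; origin at the centre of its underside
- cross_1: the same slat as cross_1_mid; origin at the centre of its underside
- cross_2: the same slat as cross_2_mid; origin at the centre of its underside
- angle_bar: bystander: small steel bar with a bent foot, 20 x 140 x 17 mm, not a slat; origin under its centre
- keyless_chuck: bystander: drill chuck, 43 mm in diameter, 50 mm high; origin under its centre
- brass_fitting: bystander: brass hose fitting, 23 x 50 x 31 mm; origin under its centre
Not all that is in view belongs to the job. Leave any black, green or turquoise look-alike of the slat_2 alone.

How it is judged:
By the outcome, as a careful person would: the job done as asked, in the order asked, and still so for the second after the job is handed in, while the arm keeps its last pose, push and grip.
It also fails if it takes over 59 s, if anything falls off the work surface, if the arm or the gripper's body presses on something with over 40 N, if the wrist force passes 120 N, or if a joint passes its speed limit or range.

ROBOT

A 6-joint arm with a two-finger parallel gripper is mounted at the origin on a cart in front of the work surface, level with it; the furniture and walls round the work are solid. World frame = base frame: x ahead of the robot, y to its left, z up, the work surface at z = 0. Lengths are in m, angles in rad, forces in N, time in s.
With the tool pointing down it reaches from about 0.275 to 0.825 m from the base axis. Payload 4.9 kg.
Tool frame: the origin (TCP) lies midway between the tips of the shut fingers; the grasp point (between the pads) lies 19 mm behind it (grip_point_offset is the distance from the TCP to the grasp point, in m); z points along the fingers, x is the direction in which the jaws open and shut, and the axes are right-handed (so a half turn about z gives the same grasp; the last joint's range is limited). The gripper opens to 85 mm and grips with 20 to 120 N. Pads are 22 mm wide; open, the fingers measure 114 mm over their backs; the gripper's body (76 mm by 85 mm) begins 54 mm behind the grasp point. The pads swing forward as they close: fully open they stand 13 mm farther back than shut.
Start: joints at [-1.321, 0.326, -0.193, 1.052, 0, 1.437], TCP at [0.206, -0.51, 0.231] pointing down, gripper open.
Joint ranges: [-2.65, 2.65], [-0.97, 1.79], [-1.3, 1.35], [-1.93, 2.1], [-1.47, 1.37], [-3.14, 3.14]. Speed limits (rad/s): [2.57, 2.57, 3.14, 3.14, 3.14, 3.14].

INTERFACE

Orientations are given as a rotation vector (axis times angle).
In Python, from cell import * gives the robot as it stands. Calls block until the motion is done:
- movep(position, orientation): joint-space move of the TCP to a pose.
- move_l(position, velocity=0.15, rot=None, until_force=None): straight line of the TCP; rot=None keeps the orientation; velocity is the mean speed in m/s. With until_force (N) it stops when the force on the tool has changed by that much, and returns True; else False.
- set_joints(angles): joint-space move.
- let_go() and grab(newtons=None): open the fingers fully, or close them until they stop; newtons is the grip in N (None keeps the last).
- sleep(seconds).
- ik(position, orientation): joint angles nearest the present ones, or None.
- get_state(): the state.
- grab_frame(name): name is "scene" or "side" or "wrist"; returns a dict with "img" (400x640x3 uint8, red, green, blue), "fx", "fy", "cx", "cy" (pixels), "cam_to_world" (4x4, takes a point from camera to world coordinates); the wrist camera has in their place "T_tool_cam" (4x4, takes a point from camera to tool coordinates, whose origin is the TCP and whose axes are the tool frame's). Camera axes: x right, y down, z forward; pixel columns grow to the right and rows downward; lengths in m; the calibration is good to about 2 mm. A picture is of the moment at which its call begins: read the wrist's pose just before it. There is no depth.
A pose or a line that the arm cannot do raises MotionError and nothing moves.
- sign_off(): hands the job in, once; it reports no verdict.
Trained networks look in the newest picture that a camera, given by its name, has taken for a name from the list of things; names that differ only in an ending like _2 or _b are one class to them, and where a whole thing is asked for, a point or a joint stands for the part that bears it (a point fixed in the world has none). Each returns a list of dicts, best first, with "score" (0 to 1); they miss things now and then, are a little off and sometimes report something else, mostly with a low value. They report only what shows in the picture. A call takes as long as a camera call. They do not tell look-alikes from the thing itself.
- spot_in(camera, name): "centre" ([column, row] in pixels, amid what is visible of it).
- silhouettes(camera, name): "mask" (400x640 bool, what is visible of it) and "centre" ([column, row] in pixels, amid what is visible of it).
- tip_of(camera, name): "centre" ([column, row] in pixels: a listed point, or the origin of a listed thing).
The state is a dict: "clock": time; "q": joint angles; "joint_velocities": joint speeds; "tau": joint torques, N m; "position": TCP position; "eef_rot": TCP orientation; "contact_force": force on the tool from outside, world axes, zero at the start; "wrist_torque": the same for the moment, N m; "finger_gap": opening from 0.0 (shut) to 1.0 (fully open).
Only numpy, scipy, OpenCV 4.12 (cv2) and the standard library are available. Lean on these libraries where they do the work, as an engineer would, in place of code of your own. Each camera call takes 0.05 s, during which the arm holds its last target.

## Working session

There is one attempt and no reset: what is moved stays moved. The work goes in short steps, each a Python script; the robot and the scene stay as the last script left them, time stands still between calls to the robot, and variables do not carry over. Pictures are saved under pics/ and viewed, and the job is handed in when it is done.

```bash
ls; mkdir -p pics; python3 - <<'E'
from cell import *
import cv2
s=get_state();print({k:s[k] for k in('clock','position','eef_rot','finger_gap')})
for c in("scene","side","wrist"):
    f=grab_frame(c);cv2.imwrite(f"pics/{c}0.png",f["img"][:,:,::-1]);
    print(c,f["fx"],f["cx"],f["cy"]);print(f.get("cam_to_world",f.get("T_tool_cam")))
    for n in("slat_1","cross_1","stand","rod_grip","angle_bar"):
        print(n,[(round(d["score"],2),[round(float(x)) for x in d["centre"]]) for d in spot_in(c,n)])
E
```

```text
pics
{'clock': 0.0, 'position': array([ 0.20580688, -0.50941175,  0.23052545]), 'eef_rot': array([-2.60340531e+00,  1.75636949e+00,  1.98922441e-03]), 'finger_gap': 0.9985401892131995}
scene 520.1750024224833 324.3885435394076 196.2796589024261
[[-0.61096323 -0.62222883  0.48944379 -0.46240355]
 [-0.79164878  0.47706201 -0.38171199  0.92915265]
 [ 0.00401717 -0.62067957 -0.78405404  1.73571342]
 [ 0.          0.          0.          1.        ]]
slat_1 [(0.64, [326, 230]), (0.63, [288, 220]), (0.61, [243, 237]), (0.59, [305, 253]), (0.58, [236, 280]), (0.53, [380, 187])]
cross_1 [(0.68, [346, 198]), (0.45, [367, 191])]
stand [(0.94, [377, 188])]
rod_grip [(0.64, [374, 176])]
angle_bar [(0.58, [266, 263]), (0.21, [291, 216])]
side 374.7185939692817 320.03317695496645 201.79569226992987
[[-0.85221205 -0.20933667  0.47949221 -0.03248198]
 [-0.52314489  0.35382341 -0.77532472  1.08107497]
 [-0.00735168 -0.91158497 -0.41104598  0.62145759]
 [ 0.          0.          0.          1.        ]]
slat_1 [(0.87, [225, 274]), (0.72, [233, 319]), (0.67, [332, 242]), (0.57, [320, 273]), (0.48, [281, 242]), (0.37, [241, 239])]
cross_1 [(0.75, [355, 201]), (0.64, [338, 211]), (0.16, [364, 212])]
stand [(0.75, [366, 205])]
rod_grip []
angle_bar [(0.85, [274, 291])]
wrist 318.6623903949738 315.8463830188315 197.41802079415362
[[ 9.99999258e-01 -1.17115025e-03 -3.35468116e-04 -1.39778954e-04]
 [ 1.21819735e-03  9.58749725e-01  2.84248978e-01 -7.13490555e-02]
 [-1.12682975e-05 -2.84249176e-01  9.58750440e-01 -1.43590216e-01]
 [ 0.00000000e+00  0.00000000e+00  0.00000000e+00  1.00000000e+00]]
slat_1 []
cross_1 []
stand []
rod_grip []
angle_bar []
```

View pics/scene0.png

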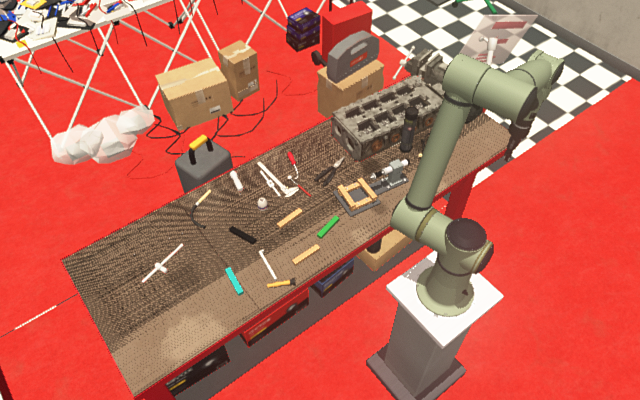

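View pics/side0.png

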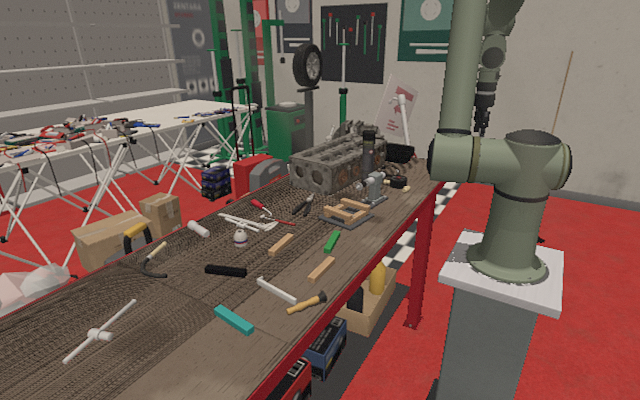

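```bash
python3 - <<'E'
import cv2
a=cv2.imread('pics/scene0.png')[150:310,200:440];cv2.imwrite('pics/scene0c.png',cv2.resize(a,(780,520),interpolation=cv2.INTER_CUBIC))
a=cv2.imread('pics/side0.png')[160:350,190:430];cv2.imwrite('pics/side0c.png',cv2.resize(a,(750,594),interpolation=cv2.INTER_CUBIC))
E
```

```text
(no output)
```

View pics/scene0c.png

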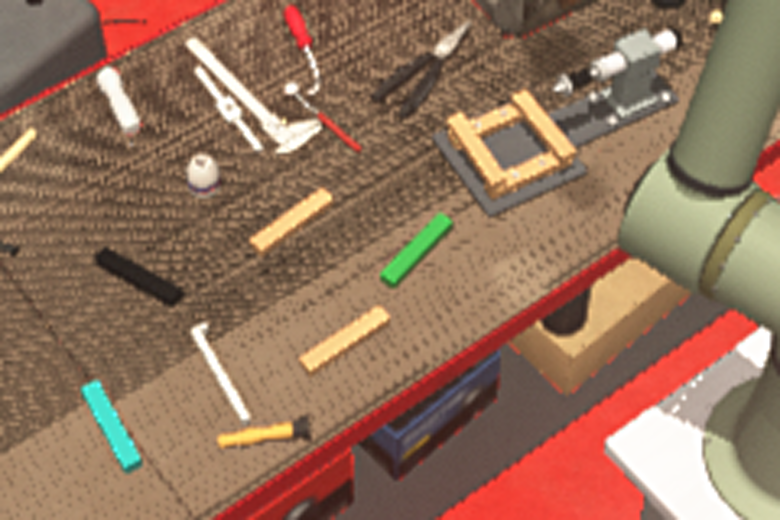

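View pics/side0c.png

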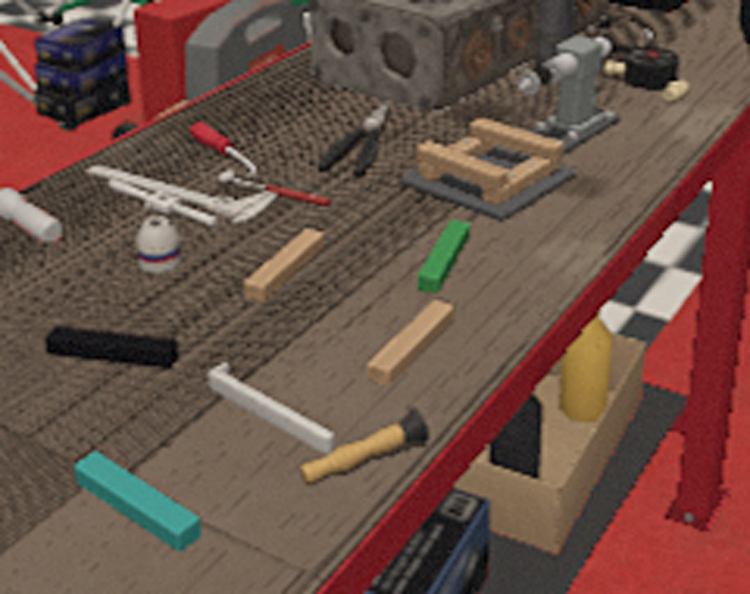

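The plain light slats are at scene (288,217) and (306,254). Look-alikes to leave alone: green (328,227), black (242,235), turquoise (234,281), the white angle bar (268,264) and a chisel (281,284). The crib is at (357,193) and the column at (395,172). Next I'll localise these.

```bash
cat > h.py <<'E'
from cell import *
import numpy as np, cv2
from scipy.spatial.transform import Rotation as R
def T_of(s):
    T=np.eye(4);T[:3,:3]=R.from_rotvec(s["eef_rot"]).as_matrix();T[:3,3]=s["position"];return T
def frame(c,save=None):
    s=get_state();f=grab_frame(c)
    f["T"]=f["cam_to_world"] if "cam_to_world" in f else T_of(s)@f["T_tool_cam"]
    if save: cv2.imwrite(f"pics/{save}.png",f["img"][:,:,::-1])
    return f
def topl(f,px,z):
    px=np.atleast_2d(px).astype(float)
    d=np.c_[(px[:,0]-f["cx"])/f["fx"],(px[:,1]-f["cy"])/f["fy"],np.ones(len(px))]@f["T"][:3,:3].T
    o=f["T"][:3,3];return o+d*((z-o[2])/d[:,2])[:,None]
def proj(f,P):
    P=np.atleast_2d(P);c=(P-f["T"][:3,3])@f["T"][:3,:3]
    return np.c_[f["fx"]*c[:,0]/c[:,2]+f["cx"],f["fy"]*c[:,1]/c[:,2]+f["cy"]]
def down(yaw): # tool z down, tool x (jaw) along yaw
    c,s=np.cos(yaw),np.sin(yaw)
    return R.from_matrix(np.array([[c,s,0],[s,-c,0],[0,0,-1.]])).as_rotvec()
E
python3 - <<'E'
from h import *
for c in("scene","side"):
    f=frame(c)
    print(c)
    for n,z in(("slat_1_mid",.009),("cross_1_mid",.037),("stand",0),("rod_grip",.099),("rod_point",.099),("barrel_mouth",.099),("place_1",.055),("angle_bar",0)):
        for d in tip_of(c,n):
            if d["score"]>.25: print(n,round(d["score"],2),np.round(d["centre"]),topl(f,d["centre"],z)[0].round(3))
f=frame("scene")
for n in((288,217),(306,254)): print(topl(f,n,.015)[0].round(3))
E
```

```text
scene
slat_1_mid 0.51 [291. 216.] [0.617 0.261 0.009]
cross_1_mid 0.54 [364. 189.] [ 0.53  -0.054  0.037]
cross_1_mid 0.42 [360. 199.] [ 0.497 -0.006  0.037]
stand 0.84 [358. 198.] [ 0.528 -0.026 -0.   ]
stand 0.73 [349. 193.] [ 0.571 -0.009  0.   ]
rod_point 0.49 [371. 175.] [ 0.531 -0.088  0.099]
barrel_mouth 0.65 [385. 175.] [ 0.496 -0.135  0.099]
barrel_mouth 0.34 [358. 197.] [0.474 0.029 0.099]
place_1 0.74 [365. 197.] [ 0.483 -0.02   0.055]
place_1 0.74 [352. 185.] [ 0.563 -0.015  0.055]
angle_bar 0.56 [269. 263.] [0.49  0.455 0.   ]
angle_bar 0.39 [357. 199.] [ 0.526 -0.019  0.   ]
side
slat_1_mid 0.63 [240. 246.] [0.723 0.343 0.009]
slat_1_mid 0.59 [282. 241.] [0.628 0.252 0.009]
cross_1_mid 0.68 [359. 208.] [ 0.498 -0.044  0.037]
cross_1_mid 0.6 [353. 203.] [ 0.537 -0.077  0.037]
stand 0.72 [345. 218.] [ 0.538 -0.012  0.   ]
rod_grip 0.73 [322. 269.] [0.367 0.43  0.099]
rod_grip 0.5 [361. 181.] [ 0.543 -0.15   0.099]
rod_point 0.75 [320. 272.] [0.363 0.444 0.099]
place_1 0.84 [337. 200.] [ 0.581 -0.03   0.055]
place_1 0.65 [360. 206.] [ 0.487 -0.033  0.055]
angle_bar 0.89 [275. 292.] [0.491 0.461 0.   ]
[0.617 0.276 0.015]
[0.429 0.322 0.015]
```

```bash
python3 - <<'E'
from h import *
yaw=np.arctan2(-0.3,.95)  # guess jaw along stand x
movep([.53,-.03,.25],down(yaw))
f=frame("wrist","w1")
print(get_state()["clock"])
for n,z in(("cross_1_mid",.037),("stand",0),("rod_grip",.099),("rod_point",.099),("barrel_mouth",.099),("place_1",.055)):
    for d in tip_of("wrist",n):
        if d["score"]>.25: print(n,round(d["score"],2),np.round(d["centre"]),topl(f,d["centre"],z)[0].round(4))
E
```

```text
3.9833
cross_1_mid 0.92 [322. 200.] [ 0.5245 -0.0683  0.037 ]
stand 0.73 [323. 155.] [ 0.5406 -0.0233  0.    ]
rod_grip 0.63 [332. 258.] [ 0.5201 -0.1115  0.099 ]
rod_point 0.78 [331. 227.] [ 0.5293 -0.0788  0.099 ]
barrel_mouth 0.93 [339. 283.] [ 0.5191 -0.1423  0.099 ]
barrel_mouth 0.33 [316. 111.] [0.5492 0.0313 0.099 ]
place_1 0.74 [275. 169.] [ 0.4883 -0.0139  0.055 ]
place_1 0.66 [362. 156.] [ 0.5811 -0.029   0.055 ]
place_1 0.56 [340. 284.] [ 0.5157 -0.1701  0.055 ]
place_1 0.27 [324. 196.] [ 0.5298 -0.059   0.055 ]
```

View pics/w1.png

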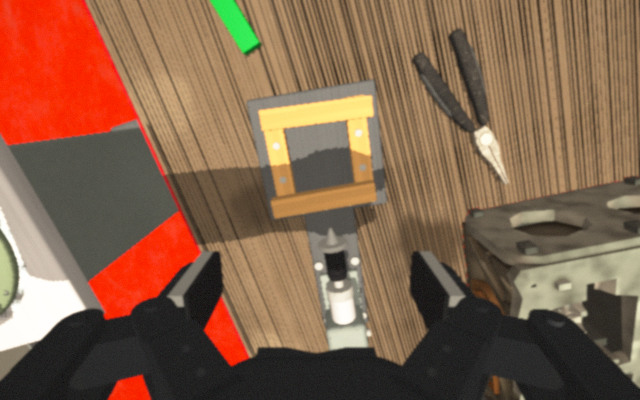

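The wrist view shows the crib at about (320,150), the barrel mouth at (340,284) and the rod point at (331,230). I'll fit the stand pose from slat corners in an enlarged crop.

```bash
python3 - <<'E'
import cv2
a=cv2.imread('pics/w1.png')[70:230,235:400];cv2.imwrite('pics/w1c.png',cv2.resize(a,None,fx=3.7,fy=3.7,interpolation=cv2.INTER_CUBIC))
E
```

```text
(no output)
```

View pics/w1c.png

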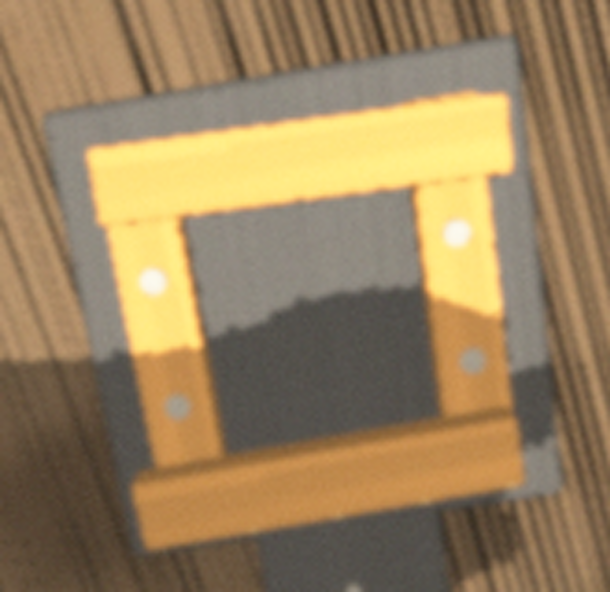

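```bash
cat > fit.py <<'E'
from h import *
from scipy.optimize import least_squares
import pickle
def fit(f,obs,x0):
    # obs: list (px, local xyz); stand frame
    P=np.array([o[1] for o in obs])/1000;U=np.array([o[0] for o in obs])
    def W(v):
        c,s=np.cos(v[2]),np.sin(v[2]);return P@np.array([[c,s,0],[-s,c,0],[0,0,1]])+[v[0],v[1],0]
    r=least_squares(lambda v:(proj(f,W(v))-U).ravel(),x0,loss="soft_l1")
    return r.x,(proj(f,W(r.x))-U)
E
python3 - <<'E'
from fit import *
f=frame("wrist")
k=3.7
C=lambda u,v:((u+.5)/k+235-.5,(v+.5)/k+70-.5)
# view is rotated 180ish: image up = world +y? stand x maps to image right
obs=[(C(88,150),(-60,58,46)),(C(508,95),(60,58,46)),(C(513,172),(60,36,46)),(C(100,225),(-60,36,46)),
(C(522,486),(60,-58,46)),(C(148,551),(-60,-58,46)),
(C(45,115),(-75,75,10)),(C(515,38),(75,75,10)),(C(558,492),(75,-75,10))]
v,r=fit(f,obs,[.53,-.03,-.15]);print(v,np.degrees(v[2]));print(r.round(1))
obs2=obs[:6];v,r=fit(f,obs2,[.53,-.03,-.15]);print(v,np.degrees(v[2]));print(r.round(1))
c,s=np.cos(v[2]),np.sin(v[2])
P=np.array([[0,-141,99],[0,-97.5,99],[0,-60,99]])/1000  
print(proj(f,P@np.array([[c,s,0],[-s,c,0],[0,0,1]])+[v[0],v[1],0]))
E
```

```text
[ 0.53804978 -0.01799348 -0.18221472] -10.440134148301132
[[-1.3  0.2]
 [-1.   0.1]
 [-0.8  0.9]
 [-0.9  1.1]
 [ 3.   0.3]
 [ 0.3 -4.9]
 [ 0.4 -4.6]
 [ 3.9 -1.2]
 [ 0.7  1.6]]
[ 0.53859747 -0.01781251 -0.1881618 ] -10.780876955949283
[[-0.6 -0.5]
 [-0.2  0.1]
 [-0.1  0.9]
 [-0.4  0.4]
 [ 3.1  0.3]
 [ 0.3 -5.4]]
[[336.75499433 296.63840588]
 [332.46860111 259.90197829]
 [328.5060786  225.94127664]]
```

```bash
python3 - <<'E'
from fit import *
f=frame("wrist")
k=3.7
C=lambda u,v:((u+.5)/k+235-.5,(v+.5)/k+70-.5)
pl=[(C(45,115),(-75,75,10)),(C(515,38),(75,75,10)),(C(558,492),(75,-75,10)),(C(135,552),(-75,-75,10))]
v,r=fit(f,pl,[.53,-.03,-.15]);print(v,np.degrees(v[2]));print(r.round(1))
print([topl(f,p[0],.01)[0].round(4) for p in pl])
up=[C(88,150),C(508,95),C(513,172),C(100,225)]
lo=[C(135,485),C(518,430),C(522,486),C(148,551)]
for q in(up,lo):
    p=topl(f,q,.046);print(p.round(4)[:,:2].tolist(), [np.linalg.norm(p[i]-p[(i+1)%4]).round(4) for i in range(4)], p.mean(0).round(4), [np.degrees(np.arctan2(*(p[b]-p[a])[[1,0]])).round(1) for a,b in((0,1),(3,2))])
E
```

```text
[ 0.53660256 -0.01944637 -0.15232028] -8.727309434715007
[[-1.8 -0.5]
 [ 0.9 -1.1]
 [ 1.5  1.1]
 [-0.8  2.1]]
[array([0.4757, 0.0649, 0.01  ]), array([0.6208, 0.0425, 0.01  ]), array([ 0.5979, -0.1029,  0.01  ]), array([ 0.4531, -0.0798,  0.01  ])]
[[0.491, 0.0498], [0.6086, 0.0281], [0.6046, 0.0074], [0.4869, 0.0291]] [np.float64(0.1196), np.float64(0.0211), np.float64(0.1197), np.float64(0.0211)] [0.5478 0.0286 0.046 ] [np.float64(-10.5), np.float64(-10.5)]
[[0.4697, -0.048], [0.5867, -0.0668], [0.5834, -0.0844], [0.4662, -0.0696]] [np.float64(0.1185), np.float64(0.018), np.float64(0.1181), np.float64(0.0219)] [ 0.5265 -0.0672  0.046 ] [np.float64(-9.1), np.float64(-7.2)]
```

```bash
python3 - <<'E'
from h import *
movep([.52,.30,.22],down(-.15))
f=frame("wrist","w2")
print(get_state()["clock"])
for d in silhouettes("wrist","slat_1"):
    m=d["mask"].astype(np.uint8);c=max(cv2.findContours(m,0,1)[0],key=cv2.contourArea)
    b=cv2.boxPoints(cv2.minAreaRect(c));p=topl(f,b,.018)
    e=np.linalg.norm(p[1]-p[0]),np.linalg.norm(p[2]-p[1])
    L=p[1]-p[0] if e[0]>e[1] else p[2]-p[1]
    print(round(d["score"],2),np.round(d["centre"]),p.mean(0).round(4),np.round(e,4),np.degrees(np.arctan2(L[1],L[0])).round(1),f["img"][m>0].mean(0).round())
E
```

```text
5.6917
0.85 [307. 270.] [0.4873 0.1744 0.018 ] [0.025  0.1253] -76.1 [ 25. 170.  55.]
0.82 [394.   6.] [0.623  0.4424 0.018 ] [0.043  0.0181] -8.7 [46. 43. 40.]
0.76 [404. 177.] [0.6145 0.2708 0.018 ] [0.0242 0.1218] -84.3 [241. 209. 115.]
0.73 [236. 157.] [0.4366 0.3207 0.018 ] [0.0259 0.1193] -88.5 [237. 204. 113.]
```

View pics/w2.png

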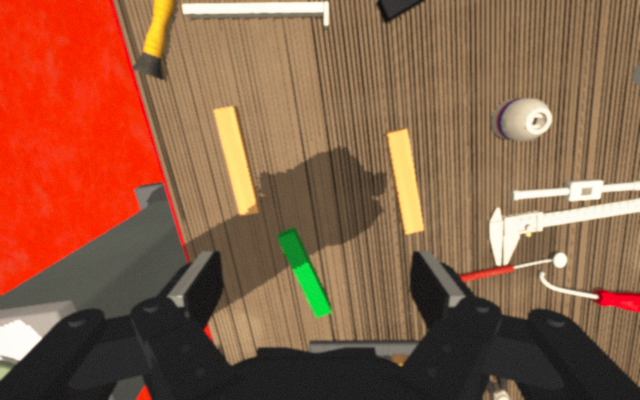

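Slats in the wrist view: B at (404,180) and A at (236,160), both plain wood. Green is at (305,273), and black and the angle bar are at the top. I'll take a close look over B next.

```bash
cat >> h.py <<'E'
def slatpose(f,near,z=.018):
    """rect on plane z of slat-coloured blob near a world xy, by mask edges"""
    out=[]
    for d in silhouettes("wrist","slat_1"):
        m=d["mask"].astype(np.uint8);c=max(cv2.findContours(m,0,1)[0],key=cv2.contourArea)[:,0]
        p=topl(f,c,z)[:,:2]*1000
        (cx,cy),(w,h),a=cv2.minAreaRect(p.astype(np.float32))
        b=cv2.boxPoints(((cx,cy),(w,h),a))
        L=b[1]-b[0] if np.linalg.norm(b[1]-b[0])>np.linalg.norm(b[2]-b[1]) else b[2]-b[1]
        ang=np.degrees(np.arctan2(L[1],L[0]))%180
        out.append((np.hypot(cx/1000-near[0],cy/1000-near[1]),d["score"],cx/1000,cy/1000,w,h,ang))
    return sorted(out)[0]
E
python3 - <<'E'
from h import *
movep([.6145,.2708,.14],down(np.radians(5.7)))
f=frame("wrist","w3")
print(np.round(slatpose(f,(.6145,.2708)),4),get_state()["clock"])
E
```

```text
[2.200000e-03 9.600000e-01 6.165000e-01 2.700000e-01 2.206980e+01
 1.194191e+02 9.502720e+01] 6.4167
```

View pics/w3.png

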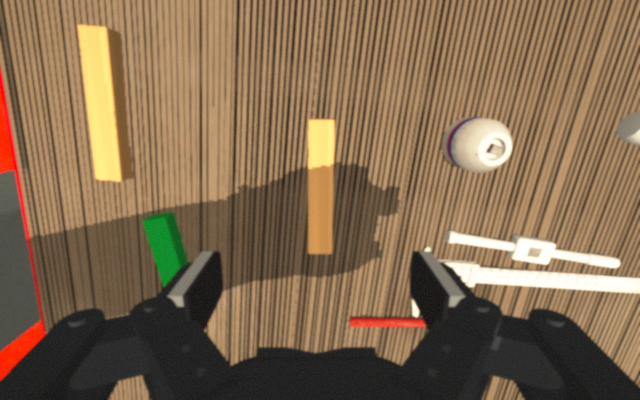

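B is centred at (320,187) and measures 22 x 119 mm, so it is the right size and nothing is near the fingers. Picking it.

```bash
python3 - <<'E'
from h import *
y=down(np.radians(5.0))
movep([.6165,.270,.06],y)
move_l([.6165,.270,.004],.12,until_force=8)
grab(40)
s=get_state();print(s["finger_gap"],s["position"],s["contact_force"],s["clock"])
move_l([.6165,.270,.12],.2)
s=get_state();print(s["finger_gap"],s["contact_force"])
frame("wrist","w4");frame("side","s4")
E
python3 -c "
import cv2
a=cv2.imread('pics/w4.png');b=cv2.imread('pics/s4.png')[180:380,200:500]
cv2.imwrite('pics/c4.png',cv2.vconcat([cv2.resize(a,(480,300)),cv2.resize(b,(480,300))]))"
```

```text
0.24515306293386083 [0.61692111 0.27013926 0.00447214] [0.1773424  0.19160265 3.05740561] 8.05
0.2457797385563283 [-0.57048332  0.4190118  -1.73769694]
```

View pics/c4.png

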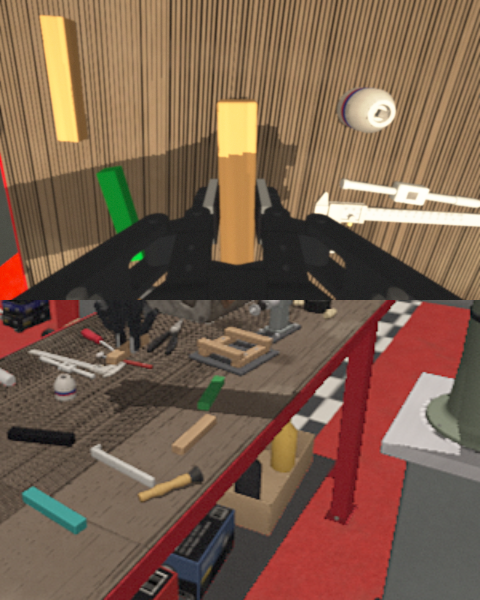

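```bash
cat >> h.py <<'E'
SC=np.array([.5369,-.0189]);SY=np.radians(-8.9)
def st(x,y,z):
    c,s=np.cos(SY),np.sin(SY);return [SC[0]+c*x-s*y,SC[1]+s*x+c*y,z]
E
python3 - <<'E'
from h import *
y=down(SY)
movep(st(.047,0,.11),y)
move_l(st(.047,0,.060),.15)
hit=move_l(st(.047,0,.049),.04,until_force=4)
s=get_state();print(hit,s["position"],s["contact_force"])
let_go()
move_l(st(.047,0,.14),.2)
f=frame("wrist","w5")
print(np.round(slatpose(f,st(.047,0,0),.064),4),st(.047,0,0),get_state()["clock"])
E
```

```text
True [ 0.58462542 -0.02618677  0.05045361] [-0.99478149  0.16531845  6.32304739]
[ 1.000000e-04  8.100000e-01  5.833000e-01 -2.620000e-02  1.195937e+02
  2.203270e+01  8.084680e+01] [np.float64(0.5833341136911613), np.float64(-0.026171388156075), 0] 12.175
```

View pics/w5.png

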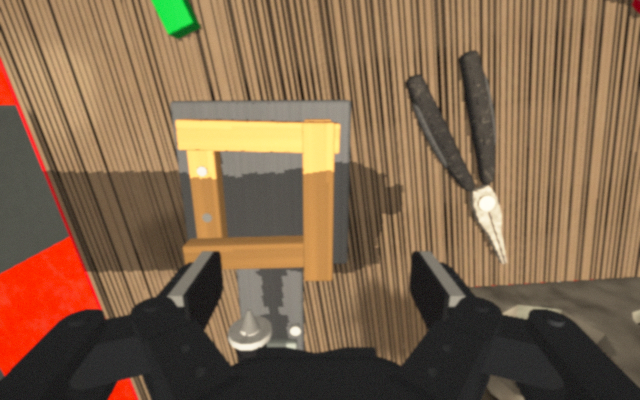

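```bash
python3 - <<'E'
import cv2
a=cv2.imread('pics/w5.png')[90:290,160:360];cv2.imwrite('pics/w5c.png',cv2.resize(a,None,fx=3,fy=3,interpolation=cv2.INTER_CUBIC))
E
```

```text
(no output)
```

View pics/w5c.png

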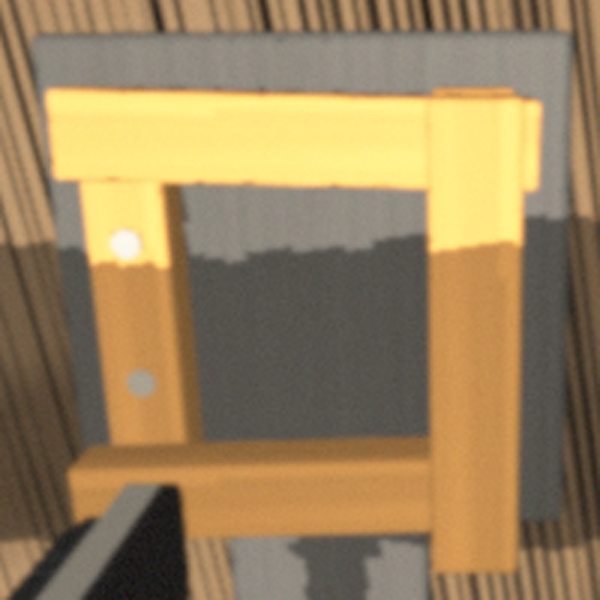

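```bash
python3 - <<'E'
from fit import *
f=frame("wrist")
k=3
C=lambda u,v:((u+.5)/k+160-.5,(v+.5)/k+90-.5)
c,s=np.cos(SY),np.sin(SY)
def loc(p): 
    d=p[:,:2]-SC; return (np.c_[d@[c,s],d@[-s,c]]*1000).round(1).tolist()
print("plate TL TR BR",loc(topl(f,[C(33,38),C(573,33),C(560,520)],.010)))
print("cross2 TL TR BR BL",loc(topl(f,[C(47,90),C(541,99),C(538,190),C(55,182)],.046)))
print("cross1 topleft,bottomleft, bottom@430",loc(topl(f,[C(72,487),C(75,540),C(430,535),C(430,465),C(517,510)],.046)))
print("slat TL TR BR BL",loc(topl(f,[C(433,96),C(522,97),C(517,571),C(434,571)],.064)))
print("screws",loc(topl(f,[C(126,243),C(141,383)],.028)))
E
```

```text
plate TL TR BR [[-74.5, 72.5], [72.8, 73.7], [73.1, -73.4]]
cross2 TL TR BR BL [[-56.8, 60.5], [61.9, 58.3], [61.6, 36.4], [-57.6, 38.4]]
cross1 topleft,bottomleft, bottom@430 [[-63.2, -44.3], [-64.3, -60.4], [33.8, -58.8], [34.0, -37.7], [57.6, -51.1]]
slat TL TR BR BL [[36.7, 60.0], [56.4, 59.7], [56.9, -59.1], [35.6, -59.1]]
screws [[-48.3, 19.3], [-48.1, -20.9]]
```

The first slat is seated within about 1 mm: local centre ≈(46.5,0.4), yaw error under 0.5°. The crosses have not moved. Now slat A.

```bash
python3 - <<'E'
from h import *
movep([.4366,.3207,.14],down(np.radians(1.5)))
f=frame("wrist","w6")
r=slatpose(f,(.4366,.3207));print(np.round(r,4),get_state()["clock"])
x,y,w,h,a=r[2:]
if r[0]<.006 and abs(min(w,h)-22)<1.5 and abs(max(w,h)-120)<2.5:
    o=down(np.radians(a-90))
    movep([x,y,.06],o)
    move_l([x,y,.004],.12,until_force=8)
    grab(40)
    move_l([x,y,.12],.2)
    s=get_state();print(s["finger_gap"],s["contact_force"],s["clock"])
    frame("wrist","w7")
E
```

```text
[  0.1316   0.77     0.4803   0.1966  22.6567  87.7675 103.6009] 13.7333
```

View pics/w6.png

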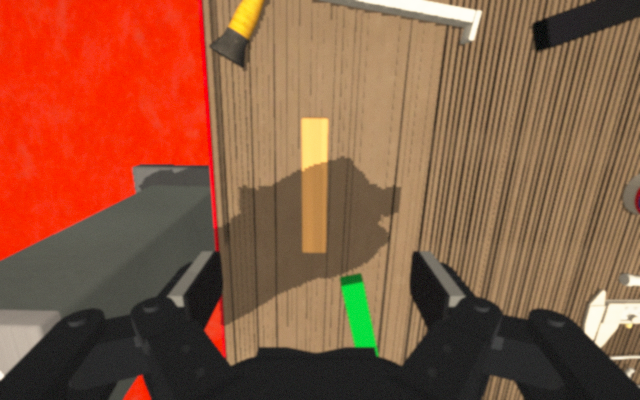

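```bash
python3 - <<'E'
from h import *
f=frame("wrist")
im=f["img"];hsv=cv2.cvtColor(im,cv2.COLOR_RGB2HSV)
roi=np.zeros(im.shape[:2],np.uint8);roi[105:265,285:345]=1
m=((hsv[:,:,1]>125)&(hsv[:,:,0]<30)&roi.astype(bool)).astype(np.uint8)
m=cv2.morphologyEx(m,cv2.MORPH_OPEN,np.ones((5,5)))
c=max(cv2.findContours(m,0,1)[0],key=cv2.contourArea)[:,0]
print(c.min(0),c.max(0))
for q in(c,np.array([[301,118],[328,118],[327,253],[302,253]])):
    (x,y),(w,h),a=cv2.minAreaRect((topl(f,q,.018)[:,:2]*1000).astype(np.float32));print(x,y,w,h,a)
E
```

```text
[300 117] [327 252]
434.6805419921875 320.97705078125 22.90694808959961 120.03057861328125 0.9868653416633606
435.2245178222656 320.1087341308594 22.908689498901367 120.15171813964844 1.3355205059051514
```

```bash
python3 - <<'E'
from h import *
x,y=.4352,.3205;o=down(np.radians(1.1))
movep([x,y,.06],o)
move_l([x,y,.004],.12,until_force=8)
grab(40)
move_l([x,y,.12],.2)
s=get_state();print(s["finger_gap"],s["contact_force"],s["clock"])
frame("wrist","w7")
E
```

```text
0.24804513858827748 [-0.48792498 -0.73026054 -0.87985119] 16.1583
```

View pics/w7.png

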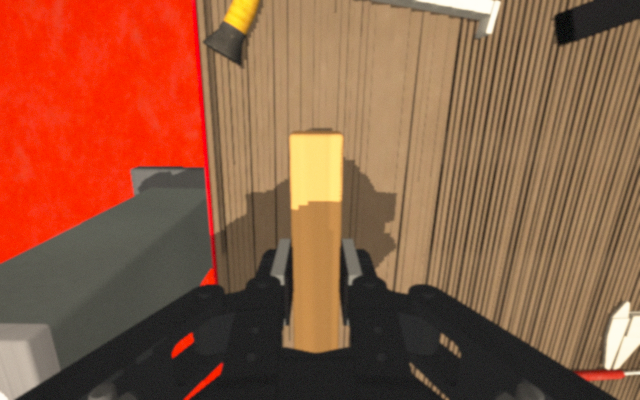

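Slat A is held squarely between the pads, columns 290–343. Placing it at place_1.

```bash
sed -i 's/SC=np.array(.*);SY/SC=np.array([.5362,-.0192]);SY/' h.py; python3 - <<'E'
from h import *
y=down(SY)
movep(st(-.047,0,.11),y)
move_l(st(-.047,0,.060),.15)
hit=move_l(st(-.047,0,.049),.04,until_force=4)
s=get_state();print(hit,s["position"],s["contact_force"],st(-.047,0,0))
let_go()
move_l(st(-.047,0,.12),.2)
movep(st(0,0.0,.16),y)
f=frame("wrist","w8")
print(get_state()["clock"])
for n,z in(("rod_grip",.099),("rod_point",.099),("barrel_mouth",.099)):
    for d in tip_of("wrist",n)[:2]: print(n,round(d["score"],2),np.round(d["centre"]),topl(f,d["centre"],z)[0].round(4))
a=f["img"][70:300,200:440,::-1];cv2.imwrite('pics/w8c.png',cv2.resize(a,None,fx=2.5,fy=2.5,interpolation=cv2.INTER_CUBIC))
for y in(-.102,-.06): print(proj(f,st(0,y,.099)))
E
```

```text
True [ 0.4910501  -0.01193783  0.05040933] [-0.52486282 -0.24986001  5.31726415] [np.float64(0.4897658863088387), np.float64(-0.011928611843924998), 0]
19.8333
rod_grip 0.95 [318. 333.] [ 0.522  -0.1144  0.099 ]
rod_point 0.78 [319. 292.] [ 0.5285 -0.0794  0.099 ]
barrel_mouth 0.82 [320. 362.] [ 0.5192 -0.1418  0.099 ]
[[316.91186151 339.15424598]]
[[316.89301885 291.26180139]]
```

View pics/w8.png

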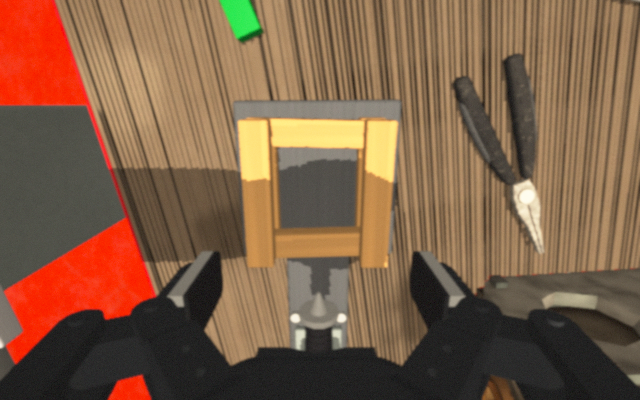

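View pics/w8c.png

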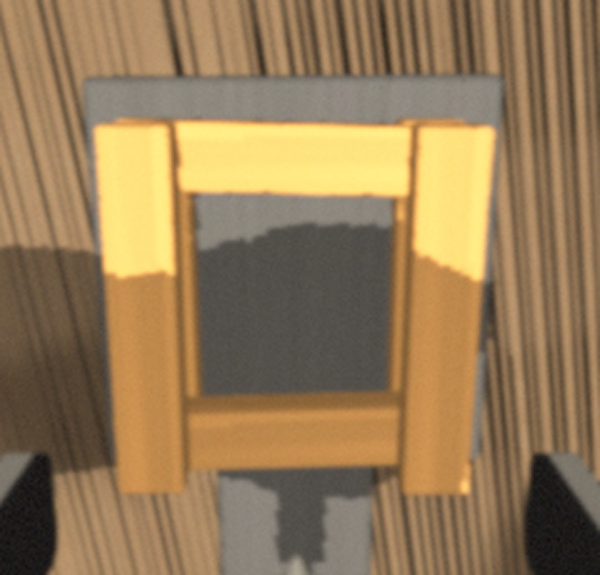

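```bash
python3 - <<'E'
from fit import *
f=frame("wrist")
k=2.5
C=lambda u,v:((u+.5)/k+200-.5,(v+.5)/k+70-.5)
c,s=np.cos(SY),np.sin(SY)
def loc(p): 
    d=p[:,:2]-SC; return (np.c_[d@[c,s],d@[-s,c]]*1000).round(1).tolist()
print("plate TL TR",loc(topl(f,[C(86,80),C(502,77)],.010)))
print("L",loc(topl(f,[C(95,125),C(173,126),C(183,493),C(119,493)],.064)))
print("R",loc(topl(f,[C(415,126),C(494,127),C(468,493),C(403,493)],.064)))
print("cross2 mid edges",loc(topl(f,[C(290,124),C(290,194)],.046)), "cross1 bottom",loc(topl(f,[C(290,468),C(290,408)],.046)))
print("rod pts",loc(np.array([[.522,-.1144],[.5285,-.0794],[.5192,-.1418]])))
E
```

```text
plate TL TR [[-75.5, 73.2], [70.4, 74.0]]
L [[-60.2, 60.4], [-37.5, 60.1], [-39.3, -58.9], [-60.7, -58.9]]
R [[32.8, 60.0], [55.7, 59.7], [55.5, -58.7], [33.9, -58.7]]
cross2 mid edges [[-3.6, 59.8], [-3.6, 38.0]] cross1 bottom [[-3.8, -58.8], [-3.7, -35.9]]
rod pts [[0.7, -96.3], [1.7, -60.7], [2.2, -123.8]]
```

Both slats sit at x ≈ −47.1 and +46.8 relative to the plate, parallel, with y error under 1 mm. Next, grip the rod just behind the flange.

```bash
python3 - <<'E'
from h import *
y=down(SY)
movep(st(.001,-.0935,.16),y)
hit=move_l(st(.001,-.0935,.080),.1,until_force=8)
s0=get_state();print(hit,s0["position"],s0["contact_force"])
f=frame("wrist","w9a")
grab(80)
s=get_state();print(s["finger_gap"],s["position"],s["contact_force"],s["clock"])
frame("wrist","w9");frame("scene","sc9");frame("side","si9")
a=cv2.imread('pics/sc9.png')[130:230,310:430];b=cv2.imread('pics/si9.png')[150:250,310:430]
cv2.imwrite('pics/c9.png',cv2.hconcat([cv2.resize(x,(400,333),interpolation=cv2.INTER_CUBIC) for x in(a,b)]))
E
```

```text
False [ 0.52322234 -0.11170045  0.08049114] [ 0.13969456  0.14746291 -0.00685604]
0.21148316361563263 [ 0.52412497 -0.1120218   0.08053436] [ 3.2271926  -0.52681638  0.22434698] 22.125
```

View pics/w9.png

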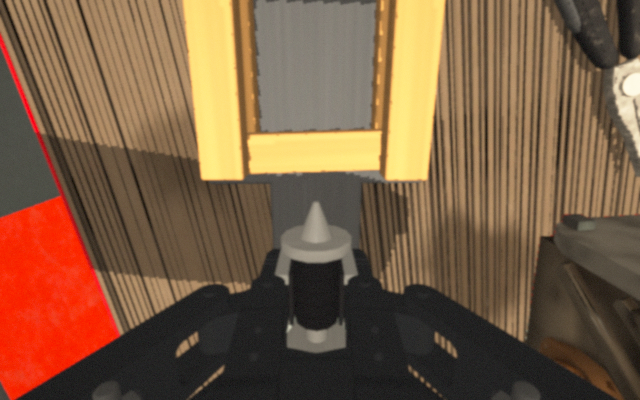

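View pics/c9.png

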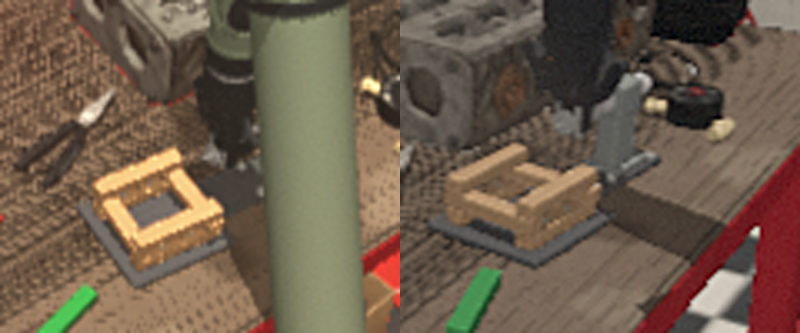

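The pads close on the black grip right behind the flange, which shows at (316,243). Pulling by 0.060.

```bash
python3 - <<'E'
from h import *
u=np.array([-np.sin(SY),np.cos(SY),0])
p0=np.array([0.52412497,-0.1120218,0.08053436])
np.save("p0.npy",p0)
p=p0+u*.0605
move_l(p,.05)
sleep(.3)
s=get_state();print(s["finger_gap"],(s["position"]-p0)@u,s["position"]-p0,s["contact_force"],s["clock"])
f=frame("wrist","w10")
a=f["img"][150:400,200:440,::-1];cv2.imwrite('pics/w10c.png',cv2.resize(a,None,fx=2.4,fy=2.4,interpolation=cv2.INTER_CUBIC))
frame("scene","sc10");frame("side","si10")
a=cv2.imread('pics/sc10.png')[130:230,310:430];b=cv2.imread('pics/si10.png')[150:250,310:430]
cv2.imwrite('pics/c10.png',cv2.hconcat([cv2.resize(x,(400,333),interpolation=cv2.INTER_CUBIC) for x in(a,b)]))
E
```

```text
0.20784443861523874 0.057573891076904374 [8.56221041e-03 5.69347300e-02 2.29673077e-05] [-0.16160127 -8.2918908   0.83385274] 23.9333
```

View pics/w10c.png

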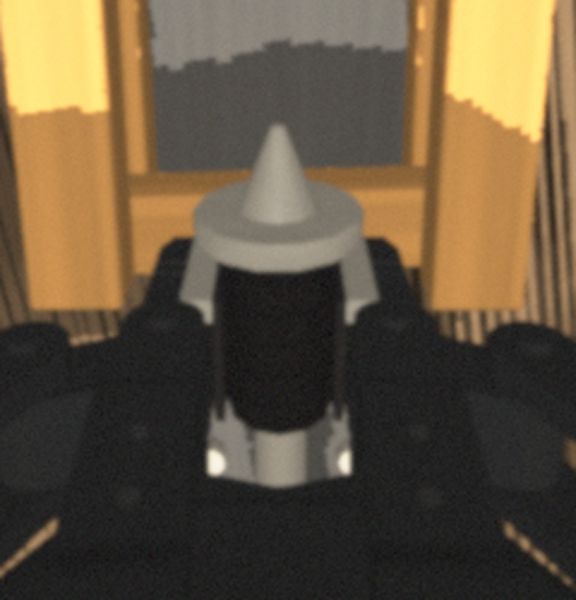

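View pics/c10.png

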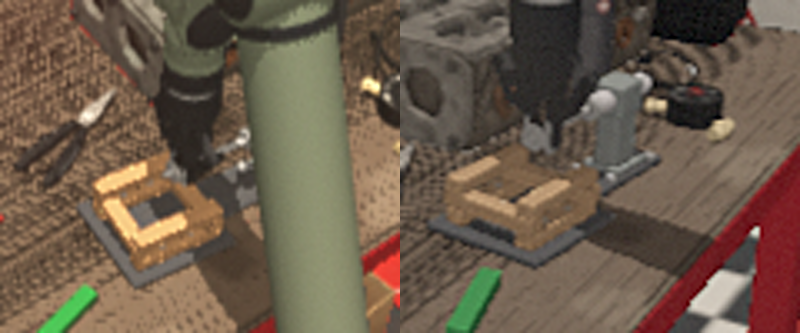

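The arm yields about 3 mm to the spring, so the rod is at 57.6 mm. There is no slip (cone tip still at wrist row 202). I'll draw it on to about 60.8.

```bash
python3 - <<'E'
from h import *
u=np.array([-np.sin(SY),np.cos(SY),0])
p0=np.load("p0.npy")
move_l(p0+u*(.0605+.0034),.03)
sleep(.3)
s=get_state();d=(s["position"]-p0)@u;print(s["finger_gap"],d,s["position"]-p0,s["contact_force"],s["clock"])
f=frame("wrist","w11")
for n,z in(("rod_point",.099),("rod_grip",.099)):
    for e in tip_of("wrist",n)[:1]: print(n,e["score"],e["centre"],topl(f,e["centre"],z)[0],st(0,0,.099))
a=f["img"][150:400,200:440,::-1];cv2.imwrite('pics/w11c.png',cv2.resize(a,None,fx=2.4,fy=2.4,interpolation=cv2.INTER_CUBIC))
g=frame("side","si11")
for n in("rod_point","barrel_mouth"):
    for e in tip_of("side",n)[:1]: print(n,e["score"],e["centre"],topl(g,e["centre"],.099)[0])
h=frame("scene","sc11")
a=cv2.imread('pics/sc11.png')[155:195,350:400];b=cv2.imread('pics/si11.png')[165:205,340:390]
cv2.imwrite('pics/c11.png',cv2.hconcat([cv2.resize(x,(400,320),interpolation=cv2.INTER_CUBIC) for x in(a,b)]))
for q in(g,h): print(proj(q,[st(0,-.125,.099),st(0,-.055,.099),st(0,0,.099)]).round(1).tolist())
E
```

```text
0.20726766425776533 0.060860481729899746 [9.05780625e-03 6.01837656e-02 8.17443816e-06] [-0.18736362 -7.48628227  2.29430095] 24.65
rod_point 0.65 [315.1, 201.4] [ 0.53728447 -0.01881966  0.099     ] [np.float64(0.5362), np.float64(-0.0192), 0.099]
rod_grip 0.88 [312.3, 281.4] [ 0.53015492 -0.05543535  0.099     ] [np.float64(0.5362), np.float64(-0.0192), 0.099]
rod_point 0.56 [344.3, 191.4] [ 0.54932969 -0.02681543  0.099     ]
barrel_mouth 0.9 [366.4, 180.6] [ 0.52692811 -0.16576215  0.099     ]
[[366.2, 183.0], [355.5, 188.3], [346.5, 192.8]]
[[382.8, 171.2], [368.5, 177.3], [357.1, 182.2]]
```

View pics/w11c.png

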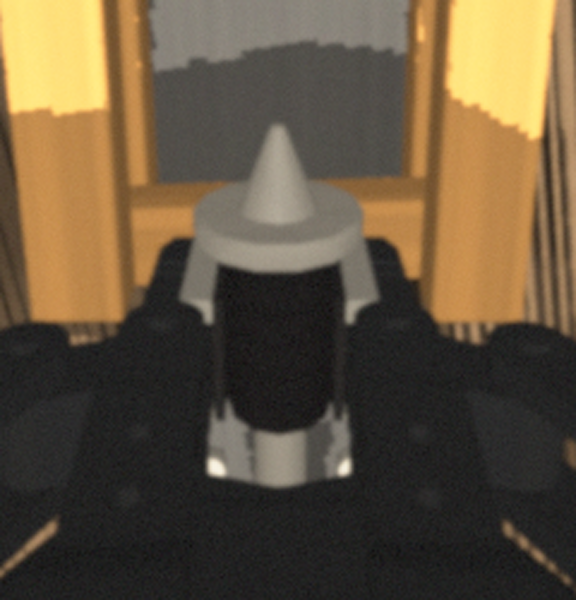

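View pics/c11.png

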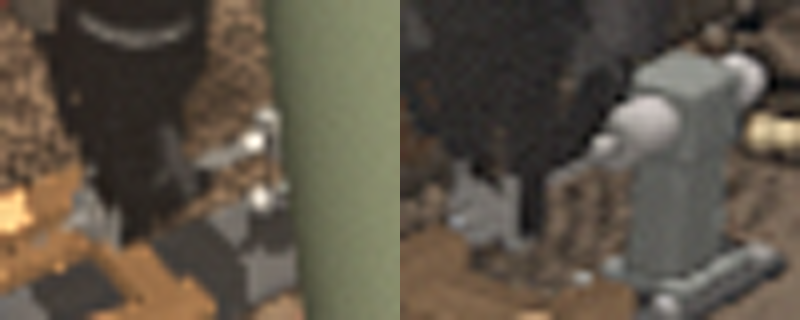

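```bash
python3 - <<'E'
import cv2
r=[]
for n in('side0','si9','si10','si11'):
    a=cv2.imread(f'pics/{n}.png')[165:195,350:385];r.append(cv2.resize(a,(350,300),interpolation=cv2.INTER_NEAREST))
cv2.imwrite('pics/c12.png',cv2.vconcat([cv2.hconcat(r[:2]),cv2.hconcat(r[2:])]))
E
```

```text
(no output)
```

View pics/c12.png

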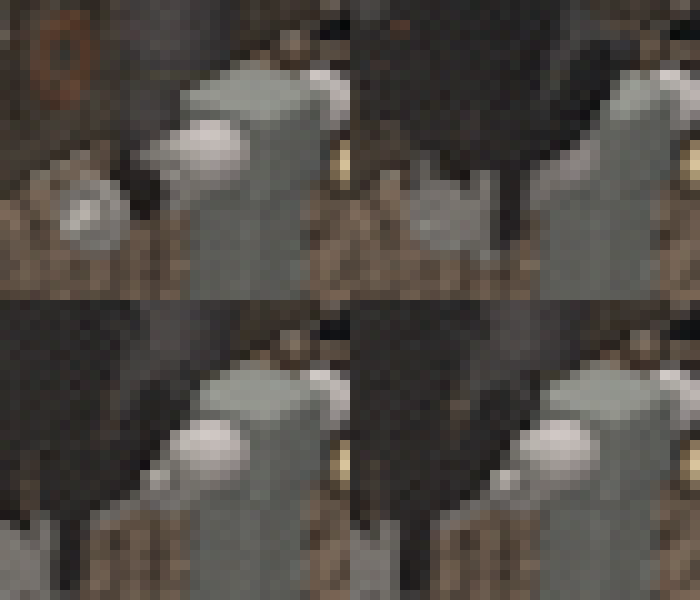

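```bash
python3 - <<'E'
import cv2
for n in('si10','si11'):
    g=cv2.imread(f'pics/{n}.png',0);print(n);print(g[178:188,358:374])
for n in('sc10','sc11'):
    g=cv2.imread(f'pics/{n}.png',0);print(n);print(g[168:180,372:388])
from h import *
s=get_state();p0=np.load("p0.npy");u=np.array([-np.sin(SY),np.cos(SY),0])
print((s["position"]-p0)@u,s["clock"],s["contact_force"])
E
```

```text
si10
[[ 40  48  56  56  43  44  36  31  38 133 181 195 203 200 196 165]
 [ 43  45  49  39  40  40  32  27  84 158 184 180 184 188 185 175]
 [ 38  40  45  39  41  33  28  43  96 136 157 166 171 176 166 160]
 [ 38  39  43  42  33  32  17  98 121 111 128 147 153 152 145 137]
 [ 39  40  42  43  37  29 105 165 151 101 115 122 135 132 124 109]
 [ 42  45  39  38  33  35  94 141 124  92 113 112 114 109 100  96]
 [ 45  42  39  33  46  80 104 106 101 107 114 108  91  87  83  82]
 [ 39  31  51  85 104 100  87  94 108 112 103  92  93  88  89  88]
 [ 37  84 106  99 100  90  80  79  90 100  85  80  93  96  94  91]
 [ 57  93 106  97  81  80  80  68  83  93  79  80  93  92  90  93]]
si11
[[ 42  45  51  46  41  42  35  32  64 140 180 194 202 200 195 165]
 [ 42  46  53  39  42  40  39  27 114 170 181 179 186 188 185 178]
 [ 48  44  45  43  42  39  31  60 111 140 158 165 171 175 167 160]
 [ 43  36  38  37  43  31  30  75  94 105 129 146 154 154 144 135]
 [ 43  43  44  44  34  27 133 178 152 112 114 124 134 131 124 111]
 [ 43  37  45  41  36  56 132 158 126  92 112 112 113 111 101  95]
 [ 40  38  40  27
[... 1234 characters left out ...]
  81  92 110 121 138  77  83  93]
 [ 48  59  81  99  97 100  90  85 115 156 152 109 121  77  84  90]
 [ 61  64  79  82  96  94  74  96 175 246 229  84 101  73  81  93]
 [ 74  84  91  88 110 114 111 132 153 205 173  85 101  72  80  89]
 [ 73  78  93 116 137 141 140 127 115  97  92  81  99  77  77  90]
 [ 73  72  97 124 130 128 127  86  85  87 102  87  98  72  78  87]
 [ 71  72  63  52  76  91 108  93  82 108 119  89 105  77  77  85]
 [ 61  69  56  39  61  85  84  97 117 105  98  80 116 103  77  83]
 [ 53  73  62  42  69 101  88  88  85 122 171 110 124 134  80  82]
 [ 44  60  59  66 101 128 111 105  91 164 236 171 110  85  68  82]]
0.06087071638401438 25.0 [ 0.04247721 -8.10544358  1.52017136]
```

In the scene view, a dark band about 1 px (≈3 mm) wide appeared at (383,172) at the barrel mouth between 57.6 and 60.9 mm. That is the mark, just out. Handing in while holding.

```bash
python3 -c "
from cell import *
sign_off();print(get_state()['clock'])"
```

```text
the job is handed in; nothing more can be done
the job is handed in; nothing more can be done
```

The crib's third layer is laid and the pointer rod is drawn out to its mark. I handed the job in at about 25 s on the robot's clock with the gripper still holding the rod (80 N grip).

**Slats:** In the camera images they sit at x ≈ −47 and +47 mm from the plate's centre, parallel, with y within about 1 mm. The second-layer slats stayed put. They had been about 2–3 mm off nominal and slightly skewed from the start, so I placed by the stand's frame rather than by their ends.

**Rod:** I gripped it just behind the flange, and saw no slip.
- **Travel:** The first pull stopped at 57.6 mm because the arm gave about 3 mm against the spring, so I drew it on to 60.9 mm.
- **Point:** The wrist view puts it about 1 mm from the crib's centre.
- **Mark:** In the scene view a dark band about one pixel wide appeared at the barrel mouth between 57.6 and 60.9 mm. At this resolution I could not see the ring sharply, and the side view does not show it clearly.

**Checks that disagreed:**
- The detector missed the second slat once and offered the green look-alike, so I measured that slat by colour and by eye instead.
- The side camera's estimates for the rod were 1–4 cm off, so I set them aside.

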